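# Nest the studio's mixing bowls

## Robot

A 6-joint arm with a two-finger parallel gripper is mounted at the origin on the work surface. World frame = base frame: x ahead of the robot, y to its left, z up, the work surface at z = 0. Lengths are in mm, angles in degrees, forces in N, time in s.
With the tool pointing down it reaches from about 350 to 850 mm from the base axis. Payload 8.1 kg.
Tool frame: the origin (TCP) lies between the finger pads; the fingertips stand r.nose_length ahead of it and the grasp point (between the pads) lies 3 mm ahead of it (r.nose_length is the distance from the TCP to the fingertips, in mm); x points along the fingers, y is the direction in which the jaws open and shut, and the axes are right-handed (so a half turn about x gives the same grasp; the last joint's range is limited). The gripper opens to 85 mm and grips with 20 to 120 N. Pads are 22 mm wide; open, the fingers measure 114 mm over their backs; the gripper's body (76 mm by 85 mm) begins 54 mm behind the grasp point. The pads swing forward as they close: fully open they stand 13 mm farther back than shut.
Start: joints at [69.821, 7.471, 85.268, -0, 87.261, -4.893], TCP at [158.166, 578.782, 253.292] pointing down, gripper open.
Joint ranges: [-169.43, 169.43], [-51.17, 129.36], [1.28, 143.12], [-76.62, 256.62], [0, 156.53], [-152.29, 152.29]. Speed limits (degrees/s): [136.94, 136.94, 159.86, 180, 180, 180].

## Interface

Orientations are given as [roll, pitch, yaw] about the fixed x, y, z axes, in that order (R = Rz(yaw) Ry(pitch) Rx(roll)).
In Python, from bench import sense, optics, order, r gives the robot as it stands.
- The arm moves only by the tool carry_out, never from a script. Its argument "commands" is one flat list of numbers, 7 for each row, row after row: the shift along the tool's x, y, z in m, then the turn, a rotation vector about the tool's x, y, z in degrees, then the closure, from -1 (fully open) to 1 (shut), so that 0 is half open. A call has 1 to 12 rows; each row is the pose to reach, as a shift and turn from the pose measured when the call began, along the tool's axes at that moment; what a row does not reach only later rows make up. A row lasts 1/8 s, in which the tool goes at most 62.5 mm and 10.7 degrees, less where a joint would pass 70% of its speed; a pose out of reach is approached as far as the arm can. A call with a gripper value outside its range is refused whole. The fingers move at their own pace and stop on an object; "grip_force" is the grip in N (left out, the last holds). Time passes only in rows, so rows that repeat a pose let the fingers close. It gives the time, the measured TCP pose, the force and the opening at its end, in the units of the state.
- sense(): the state, without advancing time (a new reading comes with each control period).
- optics.snapshot(name): name is "scene" or "side" or "wrist"; returns (picture, depth): 384x512x3 uint8, red, green, blue; 384x512 float32, mm along the optical axis (not along the pixel's ray), 0 where there is no reading.
- optics.calibration(name): a dict with "mtx" (3x3 intrinsics, pixels), "k1" (the pictures are not rectified: a ray, as slopes to the right and down, at radius r is drawn at 1 + k1 r^2 times it, then the intrinsics apply), "extrinsics" (4x4, takes a point from camera to world coordinates). Camera axes: x right, y up, looking along -z (the intrinsics and any distortion apply to the point x, -y, -z); pixel columns grow to the right and rows downward; lengths in mm; the calibration is good to about 2 mm. A picture is of the moment at which its call begins: read the wrist's pose just before it. calibration takes no time and is no camera call; for the wrist camera it gives the pose at the moment of the call.
- order.hand_in(): hands the job in, once; it reports no verdict.
The state is a dict: "time": time; "joint_pos": joint angles; "qd": joint speeds; "joint_efforts": joint torques, N m; "tool_pos": TCP position; "tcp_rot": TCP orientation; "ft_force": force on the tool from outside, world axes, zero at the start; "wrist_torque": the same for the moment, N m; "finger_gap": finger opening in mm.
Only numpy, scipy, OpenCV 4.12 (cv2) and the standard library are available. Lean on these libraries where they do the work, as an engineer would, in place of code of your own. Each camera call takes 0.05 s, during which the arm holds its last target. There are 200 camera calls.

## Task

Tidy up the three mixing bowls on the craft desk by nesting them in size order: take the yellow medium bowl from the sloping stand and set it upright in the green large bowl, then set the orange small bowl upright in the yellow one. Each bowl must sit flat on the floor of the next one, on the desk; lower the bowls in rather than letting them fall, and leave the glue bottle, the paint jar and the coasters where they are.

Things in the scene. Friction and masses are not known exactly. Their poses are not given: they have to be found in the camera images.
- large_bowl: Large green rubber mixing bowl, loose, upright on the desk. A plain cone-shaped bowl: outer diameter 140 mm at the foot, 200 mm at the rim, 65 mm high; wall 8 mm and floor 8 mm thick. Origin: centre of the underside; z is its axis, towards the open mouth.
- medium_bowl: Medium yellow rubber bowl, loose, standing on the sloping stand, so its axis leans 30 degrees towards the stand's front at the start. Outer diameter 96 mm at the foot, 128 mm at the rim, 72 mm high; wall and floor 8 mm thick; about 0.2 kg. Origin: centre of the underside; z: its axis, towards the mouth. The low (robot) side of the rim is free to pinch, one finger inside.
- small_bowl: Small orange rubber mixing bowl, loose, standing on the slope of the stand beside the medium one (either side), leaning likewise. Outer diameter 52 mm at the foot, 68 mm at the rim, 76 mm high; wall and floor 8 mm thick. Mass about 0.1 kg. Origin: centre of the underside; z is its axis, towards the open mouth.
- stand: Fixed wooden stand, 360 mm wide (y). Its cork-faced board slopes 30 degrees, low at its front (-x, towards the robot), with a ledge 12 mm high along the low edge. A light bar (24 x 20 mm) crosses above the bowls: centre 15 mm behind (+x) the origin, underside 200 mm above the desk, posts at y = +-172 mm; draw bowls out from under it, frontwards. Origin: on the desk under its middle; z up.
- stand_slope (a point): Point on the upper face of the sloping board, 55 mm above the stand's origin; the bowls stand level with it, at about 85 mm to either side along the stand's y.
- glue_bottle: White glue bottle with red cap, 56 mm diameter, 150 mm high, loose, a bystander. Origin: centre of the underside, z up.
- paint_jar: White paint jar with a blue band round it, 68 mm diameter, 85 mm high, loose, a bystander. Origin: centre of the underside, z up.
- coasters: Pile of four round red, cork and green coasters, bound together, 90 mm diameter, 36 mm high, loose, a bystander. Origin: centre of the underside, z up.
There are look-alikes about, which are no part of the job. Of the things shaped like the medium_bowl, the yellow one is meant.

How it is judged:
By the outcome, as a careful person would: the job done as asked, in the order asked, and still so for the second after the job is handed in, with the robot touching nothing.
It also fails if it takes over 72 s, if anything falls off the work surface, if the arm or the gripper's body presses on something with over 40 N, if the wrist force passes 120 N, or if a joint passes its speed limit or range.

## Working session

There is one attempt and no reset: what is moved stays moved. The work goes in short steps, Python scripts to look and compute and a tool call to move; the robot and the scene stay as the last step left them, time stands still between calls to the robot, and variables do not carry over. Pictures are saved under pics/ and viewed, about 8 in all and at most 12, crops included, and the job is handed in when it is done.

Besides the shell and the picture viewer there is one more tool, called after "Call:" in YAML: its name, and indented under it one key for each argument. carry_out: Moves the arm, as the interface text tells. Its arguments: {"type":"object","properties":{"commands":{"type":"array","items":{"type":"number"}},"grip_force":{"type":"number"}},"required":["commands"]}

```bash
ls; mkdir -p pics
cat > h.py <<'E'
import numpy as np, cv2
from bench import sense, optics, order, r
from scipy.spatial.transform import Rotation as Ro
def pts(name, depth, cal=None):
    c=cal or optics.calibration(name); K=np.array(c["mtx"]);E=np.array(c["extrinsics"])
    h,w=depth.shape; v,u=np.mgrid[0:h,0:w]
    p=cv2.undistortPoints(np.stack([u,v],-1).reshape(-1,1,2).astype(float),K,np.array([c["k1"],0,0,0.])).reshape(h,w,2)
    P=np.stack([p[...,0]*depth,-p[...,1]*depth,-depth],-1)
    P=P@E[:3,:3].T+E[:3,3]; P[depth<=0]=np.nan
    return P
def snap(name,fn):
    im,d=optics.snapshot(name); cv2.imwrite(fn+'.png',im[...,::-1]); np.save(fn+'.npy',d); return im,d
E
python3 - <<'E'
from h import *
s=sense();print({k:np.round(v,2) for k,v in s.items()}, r.nose_length,[a for a in dir(r) if a[0]!='_'])
ims=[]
for n in("scene","side"):
    im,d=snap(n,'pics/'+n); ims.append(im); P=pts(n,d); np.save('pics/'+n+'P.npy',P)
    print(n,np.round(optics.calibration(n)["extrinsics"],2).tolist())
E
```

```text
pics
{'time': np.float64(0.0), 'joint_pos': array([69.82,  7.51, 85.33,  0.  , 87.26, -4.89]), 'qd': array([-0.04, -0.  , -0.1 ,  0.04, -0.1 ,  0.  ]), 'joint_efforts': array([ 0.000e+00, -5.694e+01, -5.006e+01, -0.000e+00,  1.000e-02,
        0.000e+00]), 'tool_pos': array([157.98, 578.29, 252.24]), 'tcp_rot': array([ -95.07,   89.89, -110.36]), 'ft_force': array([ 0.12, -0.29,  0.14]), 'wrist_torque': array([-0.05,  0.01,  0.02]), 'finger_gap': np.float64(85.55)} 22.0 ['PlanningError', 'nose_length']
scene [[-0.67, -0.64, 0.37, 967.68], [0.74, -0.59, 0.32, 350.46], [0.01, 0.48, 0.88, 920.07], [0.0, 0.0, 0.0, 1.0]]
side [[0.84, 0.38, -0.39, 156.01], [-0.55, 0.58, -0.6, -649.56], [0.0, 0.72, 0.7, 845.72], [0.0, 0.0, 0.0, 1.0]]
```

View pics/scene.png

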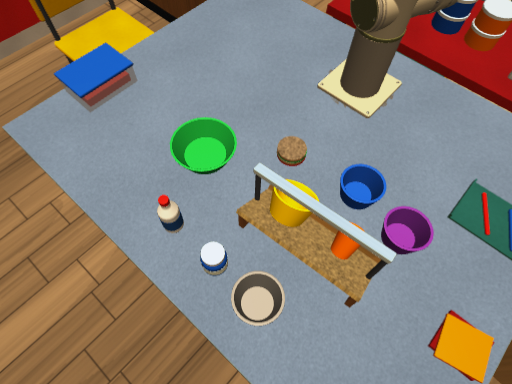

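View pics/side.png

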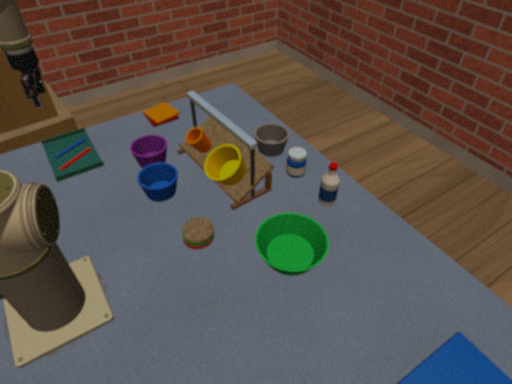

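The scene image shows yellow (293,205) and orange (345,242) on the stand, and green at (204,146). Look-alikes are blue (362,186), purple (407,230) and beige (258,298), all off the stand. The bystanders are coasters (292,150), glue (170,213) and jar (213,257). In the side image, yellow is at (225,165), orange at (197,140) and green at (292,243).

Run:
```python
from h import *
# boxes u0,u1,v0,v1 and HSV hue ranges
B={'scene':{'yellow':(262,325,175,235,22,34),'orange':(325,365,220,265,5,18),'green':(160,245,110,180,45,75)},
   'side':{'yellow':(195,250,140,190,22,34),'orange':(180,215,120,160,5,18),'green':(245,335,205,280,45,75)}}
A={}
for n in B:
    im=cv2.imread(f'pics/{n}.png');hsv=cv2.cvtColor(im,cv2.COLOR_BGR2HSV);P=np.load(f'pics/{n}P.npy')
    for c,(a,b,e,f,h0,h1) in B[n].items():
        m=np.zeros(im.shape[:2],bool);m[e:f,a:b]=True
        m&=(hsv[...,0]>=h0)&(hsv[...,0]<=h1)&(hsv[...,1]>(220 if c=='orange' else 150))&np.isfinite(P[...,0])
        A.setdefault(c,{})[n]=P[m]
for c in A:
    for n in A[c]:
        q=A[c][n]; print(c,n,len(q),'min',np.percentile(q,1,axis=0).round(),'max',np.percentile(q,99,axis=0).round())
# green: rim points
for n in A['green']:
    q=A['green'][n]; t=q[q[:,2]>55]; 
    x=np.c_[2*t[:,:2],np.ones(len(t))]; s=np.linalg.lstsq(x,(t[:,:2]**2).sum(1),rcond=None)[0]
    print('green circle',n,s[:2],np.sqrt(s[2]+s[0]**2+s[1]**2), 'floor z',np.percentile(q[:,2],20))
# stand: cork board brown points scene -> plane fit ; light bar
P=np.load('pics/sceneP.npy'); im=cv2.imread('pics/scene.png');hsv=cv2.cvtColor(im,cv2.COLOR_BGR2HSV)
sub=np.zeros(im.shape[:2],bool);sub[160:305,235:395]=True
z=P[...,2]
bar=sub&(z>195)&(z<235)
q=P[bar];c=q.mean(0);w,v=np.linalg.eigh(np.cov((q-c).T));print('bar n',bar.sum(),c,'dir',v[:,2],'zmax',np.percentile(q[:,2],95),'extent',np.percentile((q-c)@v[:,2],[0.5,99.5]))
brd=sub&(hsv[...,0]>8)&(hsv[...,0]<22)&(hsv[...,1]>60)&(hsv[...,1]<200)&(z>15)&(z<110)
q=P[brd];c=np.median(q,0)
for _ in range(5):
    k=np.abs((q-c)@v[:,0])<5 if _ else np.ones(len(q),bool)
    c=q[k].mean(0);w,v=np.linalg.eigh(np.cov((q[k]-c).T))
print('board',k.sum(),c,'normal',v[:,0])
np.save('pics/y.npy',np.vstack(list(A['yellow'].values())));np.save('pics/o.npy',np.vstack(list(A['orange'].values())))
```

```text
yellow scene 832 min [505.  96.  44.] max [629. 198. 151.]
yellow side 1171 min [504.  81.  44.] max [639. 226. 146.]
orange scene 481 min [525. 287.  64.] max [599. 342. 133.]
orange side 375 min [516. 277.  56.] max [589. 338. 134.]
green scene 2858 min [ 488. -273.    5.] max [672. -88.  67.]
green side 3417 min [ 486. -277.    4.] max [669. -94.  66.]
green circle scene [ 580.66620428 -179.83631024] 93.12524997343087 floor z 8.496726069720172
green circle side [ 576.96855475 -185.62111793] 93.18289406382391 floor z 7.165963220152435
bar n 2099 [601.99519437 244.22895402 220.10611054] dir [-0.06683245  0.99776318  0.0014357 ] zmax 224.30930579014478 extent [-188.47082193  164.8586843 ]
board 4503 [620.97784764 254.69129686  77.95592576] normal [ 0.48178593  0.03351557 -0.87564777]
```

```bash
cat >> h.py <<'E'
def circ(t):
    s=np.linalg.lstsq(np.c_[2*t,np.ones(len(t))],(t**2).sum(1),rcond=None)[0]
    return s[0],s[1],np.sqrt(s[2]+s[0]**2+s[1]**2)
yaw=np.radians(3.9); A=np.array([-.5*np.cos(yaw),-.5*np.sin(yaw),.866]); D=np.array([-.866*np.cos(yaw),-.866*np.sin(yaw),-.5]); S=np.cross(A,D) # axis, downhill, lateral
def move(p,R,st=None):
    st=st or sense(); R0=Ro.from_euler('xyz',st['tcp_rot'],degrees=True)
    sh=R0.inv().apply(np.array(p)-st['tool_pos'])/1000; rv=(R0.inv()*R).as_rotvec(degrees=True)
    print('move',sh.round(4).tolist(),rv.round(1).tolist(),'dist',np.linalg.norm(sh).round(3),'ang',np.linalg.norm(rv).round())
E
python3 - <<'E'
from h import *
c=np.array([620.98,254.69,77.96])
for n,R in(('y',64),('o',34)):
    q=np.load(f'pics/{n}.npy'); h=(q-c)@A; H=72 if n=='y' else 76
    print(n,'h pct',np.percentile(h,[1,50,99]).round(1))
    t=q[(h>H-4)&(h<H+6)]; uv=np.c_[(t-c)@D,(t-c)@S]; 
    C=circ(uv); k=np.abs(np.hypot(*(uv-C[:2]).T)-C[2])<5; C=circ(uv[k])
    rc=c+C[0]*D+C[1]*S+H*A
    print(n,len(t),C,'extent centre',(np.percentile(uv,1,axis=0)+np.percentile(uv,99,axis=0))/2,'rimcentre',rc.round(1),'foot',(rc-H*A).round(1))
# heights map of objects near, by scene cam connected blobs z>25 
P=np.load('pics/sceneP.npy');z=P[...,2]
for n,(u,v,w) in {'coaster':(292,150,17),'glue':(170,213,22),'jar':(213,257,18),'blue':(362,186,27),'purple':(407,230,29),'beige':(258,298,30)}.items():
    q=P[v-w:v+w,u-w:u+w].reshape(-1,3);q=q[q[:,2]>25]
    print(n,np.percentile(q,2,axis=0).round(),np.percentile(q,98,axis=0).round())
st=sense();R=Ro.from_euler('xyz',st['tcp_rot'],degrees=True).as_matrix();print('tool axes\n',R.round(2))
w=optics.calibration('wrist');print('wrist cam in tool', (R.T@(np.array(w['extrinsics'])[:3,3]-st['tool_pos'])).round(), (R.T@np.array(w['extrinsics'])[:3,:3]).round(2).tolist())
E
```

```text
y h pct [-0.4 46.5 73.5]
y 460 (np.float64(43.189600923737174), np.float64(106.61780847601257), np.float64(59.674922617013785)) extent centre [ 43.34106123 107.56475163] rimcentre [555.  143.3 118.7] foot [590.9 145.8  56.4]
o h pct [ 2.  45.1 76.4]
o 72 (np.float64(45.362711098025684), np.float64(-57.77987971503538), np.float64(28.248574420467143)) extent centre [ 46.29992225 -56.53204268] rimcentre [539.9 307.1 121.1] foot [577.9 309.7  55.3]
coaster [355. -28.  28.] [438.  54.  40.]
glue [780. -90.  29.] [830. -49. 152.]
jar [779.  63.  31.] [837. 121.  88.]
blue [319. 189.  26.] [438. 304.  75.]
purple [354. 352.  27.] [599. 466. 224.]
beige [748. 180.  27.] [866. 298.  75.]
tool axes
 [[-0.    0.26  0.96]
 [-0.    0.96 -0.26]
 [-1.   -0.   -0.  ]]
wrist cam in tool [-120.    1.  -73.] [[0.0, 0.29, -0.96], [1.0, -0.0, 0.0], [-0.0, -0.96, -0.29]]
```

```bash
cat >> h.py <<'E'
def grasp(rimC,rad,ang,s,back=0,lift=0,A=A,D=D):
    a=np.radians(ang); U=A*np.cos(a)+D*np.sin(a); J=D*np.cos(a)-A*np.sin(a)
    R=Ro.from_matrix(np.c_[-U,-J,np.cross(U,J)])
    G=np.array(rimC)+rad*D-s*U
    return G+(3+back)*U+lift*A, R
E
python3 - <<'E'
from h import *
p,R=grasp([555,143.3,118.7],60,12.5,13,90);print(p,R.as_matrix().round(2).tolist());move(p,R)
E
```

```text
[449.2387054  136.08991827 147.68020282] [[0.67, 0.74, 0.07], [0.05, 0.05, -1.0], [-0.74, 0.68, -0.0]]
move [0.1052, -0.3497, 0.3975] [67.4, -26.2, 36.9] dist 0.54 ang 81.0
```

Call:
carry_out:
  commands: [0.07,-0.35,0.3975,67.4,-26.2,36.9,0,0.07,-0.35,0.3975,67.4,-26.2,36.9,0,0.07,-0.35,0.3975,67.4,-26.2,36.9,0,0.07,-0.35,0.3975,67.4,-26.2,36.9,0,0.07,-0.35,0.3975,67.4,-26.2,36.9,0,0.07,-0.35,0.3975,67.4,-26.2,36.9,0,0.07,-0.35,0.3975,67.4,-26.2,36.9,0,0.07,-0.35,0.3975,67.4,-26.2,36.9,0,0.105,-0.35,0.3975,67.4,-26.2,36.9,0,0.105,-0.35,0.3975,67.4,-26.2,36.9,0,0.105,-0.35,0.3975,67.4,-26.2,36.9,0,0.105,-0.35,0.3975,67.4,-26.2,36.9,0]
  grip_force: 40

```text
time: 1.6
tool_pos: [456.9, 140.3, 206.7]
tcp_rot: [89.7, 50.0, 3.5]
ft_force: [-0.3, -0.5, -0.5]
finger_gap: 42.7
```

Run:
```python
from h import *
s=sense();print(s['time'],s['tool_pos'],s['joint_pos'].round(),s['finger_gap'],s['ft_force'])
cal=optics.calibration('wrist');im,d=snap('wrist','pics/w1');P=pts('wrist',d,cal)
hsv=cv2.cvtColor(im,cv2.COLOR_RGB2HSV);m=(hsv[...,0]>=22)&(hsv[...,0]<=34)&(hsv[...,1]>150)&np.isfinite(P[...,0])
q=P[m];c=np.array([620.98,254.69,77.96]);h=(q-c)@A;print(len(q),np.percentile(h,[1,50,99]))
t=q[h>np.percentile(h,99)-4];uv=np.c_[(t-c)@D,(t-c)@S];C=circ(uv);print(C);print((c+C[0]*D+C[1]*S+72*A).round(1),'low D',np.percentile(((q-c)@D),99.5))
p,R=grasp([555,143.3,118.7],60,12.5,13);move(p,R)
```

```text
1.6 [456.89759465 140.33057011 206.72757123] [ 17. -51. 143. -12.  49.  18.] 42.73195295371242 [-0.29890458 -0.46705035 -0.45425668]
15615 [ 5.18179476 37.51861053 72.24049253]
(np.float64(45.173115588353426), np.float64(93.08097485479668), np.float64(61.584637695547265))
[552.4 156.7 117.7] low D 105.02046295457578
move [0.1301, -0.0402, 0.0035] [0.1, 0.2, 2.5] dist 0.136 ang 2.0
```

View pics/w1.png

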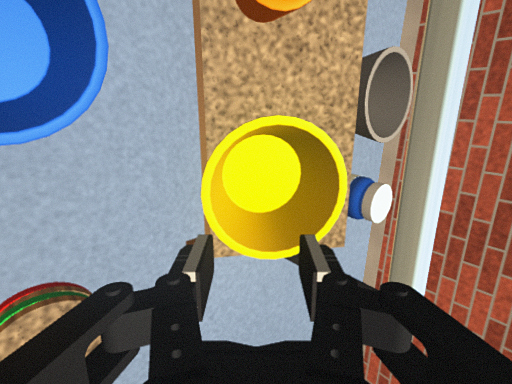

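The wrist view shows the yellow bowl rim centred at about (276,187), with the fingers at (200,260) and (310,260). The arm hit the j2/j3 range here, because this pose is too close in and too tilted. I'll re-measure the lateral position from the rim contours and check a less tilted approach.

Run:
```python
from h import *
c=np.array([620.98,254.69,77.96])
def cast(name,uv,cal,h):
    K=np.array(cal["mtx"]);E=np.array(cal["extrinsics"])
    p=cv2.undistortPoints(uv.reshape(-1,1,2).astype(float),K,np.array([cal["k1"],0,0,0.])).reshape(-1,2)
    d=np.c_[p[:,0],-p[:,1],-np.ones(len(p))]@E[:3,:3].T; o=E[:3,3]; pl=c+h*A
    return o+d*(((pl-o)@A)/(d@A))[:,None]
for name,fn,box in(('side','pics/side',(195,250,140,190)),('wrist','pics/w1',(150,400,80,300))):
    im=cv2.imread(fn+'.png');hsv=cv2.cvtColor(im,cv2.COLOR_BGR2HSV);m=np.zeros(im.shape[:2],np.uint8);a,b,e,f=box
    m[e:f,a:b]=cv2.inRange(hsv,(22,150,40),(34,255,255))[e:f,a:b]
    k=max(cv2.findContours(m,cv2.RETR_EXTERNAL,cv2.CHAIN_APPROX_NONE)[0],key=cv2.contourArea)
    hull=cv2.convexHull(k).reshape(-1,2);w=cast(name,hull,optics.calibration(name),72)
    uv=np.c_[(w-c)@D,(w-c)@S]; C=circ(uv)
    for _ in range(3): kk=np.abs(np.hypot(*(uv-C[:2]).T)-C[2])<4; C=circ(uv[kk])
    print(name,cv2.boundingRect(k),len(uv),kk.sum(),np.round(C,1),(c+C[0]*D+C[1]*S+72*A).round(1))
```

```text
side (203, 143, 43, 42) 24 9 [ 46.8 118.1  70.7] [552.6 131.7 116.9]
wrist (201, 115, 147, 144) 44 44 [ 44.4 104.1  63.1] [553.8 145.8 118.1]
```

Run:
```python
from h import *
for ang in (12.5,8):
  for b in (50,0):
    p,R=grasp([554,145,118.3],60,ang,13,b);print(ang,b,p.round());move(p,R)
```

```text
12.5 50 [475. 140. 118.]
move [0.0799, -0.0433, 0.0019] [0.1, 0.2, 2.5] dist 0.091 ang 2.0
12.5 0 [509. 142.  81.]
move [0.1298, -0.0412, 0.0017] [0.1, 0.2, 2.5] dist 0.136 ang 2.0
8 50 [478. 140. 120.]
move [0.0799, -0.0402, 0.0019] [0.1, 0.2, -2.0] dist 0.089 ang 2.0
8 0 [508. 142.  80.]
move [0.1298, -0.0419, 0.0017] [0.1, 0.2, -2.0] dist 0.136 ang 2.0
```

Call:
carry_out:
  commands: [0.04,-0.042,0.002,0,0,0,0,0.08,-0.042,0.002,0,0,1,0,0.08,-0.042,0.002,0,0,1,0,0.08,-0.042,0.002,0,0,1,0]

```text
time: 2.15
tool_pos: [490.3, 147.4, 122.7]
tcp_rot: [89.3, 49.7, 3.1]
ft_force: [0.7, -0.4, 0.3]
finger_gap: 42.9
```

Run:
```python
from h import *
s=sense();print(s['joint_pos'].round(1))
for b in(50,0):
    p,R=grasp([554,145,118.3],60,12.5,13,b);move(p,R)
    p,R=grasp([554,145,118.3],60,10,13,b);move(p,R)
```

```text
[ 16.9 -33.8 143.  -16.8  32.4  24.2]
move [-0.0063, -0.0151, 0.0067] [0.1, 0.5, 2.2] dist 0.018 ang 2.0
move [-0.0063, -0.0133, 0.0067] [0.1, 0.5, -0.3] dist 0.016 ang 1.0
move [0.0436, -0.0131, 0.0063] [0.1, 0.5, 2.2] dist 0.046 ang 2.0
move [0.0437, -0.0136, 0.0063] [0.1, 0.5, -0.3] dist 0.046 ang 1.0
```

Call:
carry_out:
  commands: [0.005,-0.006,0.006,0,0.5,0,-0.4,0.01,-0.008,0.006,0,0.5,0,-0.4,0.02,-0.01,0.006,0,0.5,0,-0.4,0.03,-0.013,0.006,0,0.5,0,-0.4,0.0435,-0.0136,0.0063,0.1,0.5,-0.3,-0.4,0.0435,-0.0136,0.0063,0.1,0.5,-0.3,-0.4,0.0435,-0.0136,0.0063,0.1,0.5,-0.3,-0.4]

```text
time: 3.02
tool_pos: [508.2, 141.8, 80.4]
tcp_rot: [89.9, 50.1, 3.8]
ft_force: [-0.2, -0.1, 0.7]
finger_gap: 59.7
```

Run:
```python
from h import *
s=sense();print(s['joint_pos'].round(1))
for a in(12.5,10):
    p,R=grasp([554,145,118.3],60,a,13);move(p,R)
snap('wrist','pics/w2')
```

```text
[ 14.4 -24.  141.7 -17.   23.8  23.8]
move [0.0001, 0.0009, -0.0001] [0.0, 0.0, 2.6] dist 0.001 ang 3.0
move [0.0001, 0.0005, -0.0001] [0.0, 0.0, 0.1] dist 0.0 ang 0.0
```

View pics/w2.png

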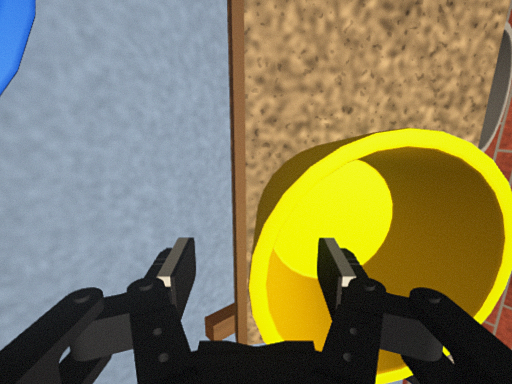

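The low rim (column ~256) is between the fingers at (175,270) and (335,270), with nothing touching. I'll close now.

Call:
carry_out:
  commands: [0,0.001,0,0,0,2.5,0,0,0.001,0,0,0,2.5,0.5,0,0.001,0,0,0,2.5,1,0,0.001,0,0,0,2.5,1,0,0.001,0,0,0,2.5,1,0,0.001,0,0,0,2.5,1,0,0.001,0,0,0,2.5,1]
  grip_force: 50

```text
time: 3.95
tool_pos: [510.5, 142.7, 81.5]
tcp_rot: [89.9, 47.7, 3.8]
ft_force: [-9.3, 0.1, 6.2]
finger_gap: 6.7
```

Run:
```python
from h import *
s=sense();print(s['joint_pos'].round(1),s['ft_force'])
p,R=s['tool_pos'],Ro.from_euler('xyz',s['tcp_rot'],degrees=True)
# bowl pose at grasp in tool frame
b=R.inv().apply(np.array([554,145,118.3])-72*A-p); ax=R.inv().apply(A); print('foot in tool',b.round(1),'axis',ax.round(3))
move(p+25*A,R); move(p+25*A+[-60,-4,15],R)
```

```text
[ 14.9 -24.4 143.1 -21.3  20.9  28.2] [-9.26799163  0.14051225  6.17631709]
foot in tool [72.4 41.5  0.6] axis [-0.977  0.214  0.001]
move [-0.0244, 0.0053, 0.0] [0.0, 0.0, 0.0] dist 0.025 ang 0.0
move [-0.076, -0.029, 0.0] [0.0, 0.0, 0.0] dist 0.081 ang 0.0
```

Run:
```python
from h import *
s=sense();p,R=s['tool_pos'],Ro.from_euler('xyz',s['tcp_rot'],degrees=True)
for dx,dz,a in((0,25,0),(-35,40,-10),(-70,60,-20),(-100,85,-30)):
    move(p+[dx,0,dz],R*Ro.from_rotvec([0,0,a],degrees=True))
```

```text
move [-0.0185, 0.0168, 0.0] [0.0, 0.0, 0.0] dist 0.025 ang 0.0
move [-0.0531, 0.0011, -0.0023] [-0.0, 0.0, -10.0] dist 0.053 ang 10.0
move [-0.0914, -0.0112, -0.0046] [-0.0, -0.0, -20.0] dist 0.092 ang 20.0
move [-0.13, -0.0165, -0.0066] [0.0, -0.0, -30.0] dist 0.131 ang 30.0
```

Call:
carry_out:
  commands: [-0.009,0.0085,0,0,0,0,1,-0.0185,0.017,0,0,0,0,1,-0.036,0.009,-0.001,0,0,-5,1,-0.053,0.001,-0.002,0,0,-10,1,-0.072,-0.005,-0.0035,0,0,-15,1,-0.091,-0.011,-0.0046,0,0,-20,1,-0.11,-0.014,-0.0056,0,0,-25,1,-0.13,-0.0165,-0.0066,0,0,-30,1,-0.13,-0.0165,-0.0066,0,0,-30,1,-0.13,-0.0165,-0.0066,0,0,-30,1]

```text
time: 5.2
tool_pos: [410.3, 142.6, 165.3]
tcp_rot: [89.7, 77.7, 3.6]
ft_force: [0.2, 0.0, -2.6]
finger_gap: 6.5
```

```bash
cat >> h.py <<'E'
def yellow_rim(im,P,h0=(22,34)):
    hsv=cv2.cvtColor(im,cv2.COLOR_RGB2HSV);m=cv2.inRange(hsv,(h0[0],150,40),(h0[1],255,255));m[:,:]=m
    k=max(cv2.findContours(m,cv2.RETR_EXTERNAL,cv2.CHAIN_APPROX_NONE)[0],key=cv2.contourArea)
    mm=np.zeros_like(m);cv2.drawContours(mm,[k],-1,255,-1)
    return k,P[(mm>0)&(m>0)&np.isfinite(P[...,0])]
E
python3 - <<'E'
from h import *
s=sense();print(s['joint_pos'].round(1),s['ft_force'].round(1),s['finger_gap'])
cal=optics.calibration('wrist');im,d=snap('wrist','pics/w3');snap('side','pics/s3')
b=np.array([72.4,41.5,.6]);R=Ro.from_euler('xyz',s['tcp_rot'],degrees=True);print('foot est',R.apply(b)+s['tool_pos'],'axis',R.apply([-.977,.214,.001]).round(3))
cv2.imwrite('pics/c3.png',np.hstack([cv2.imread('pics/w3.png'),cv2.imread('pics/s3.png')])[:,:, :][::1, ::1][:, :1024]) 
cv2.imwrite('pics/c3.png',cv2.resize(cv2.imread('pics/c3.png'),(800,300)))
E
```

```text
[ 14.2 -28.8 127.2  -2.4  69.5  10.9] [ 0.2  0.  -2.6] 6.485452780920165
foot est [466.19335849 145.68955796 103.4155052 ] axis [0. 0. 1.]
```

View pics/c3.png

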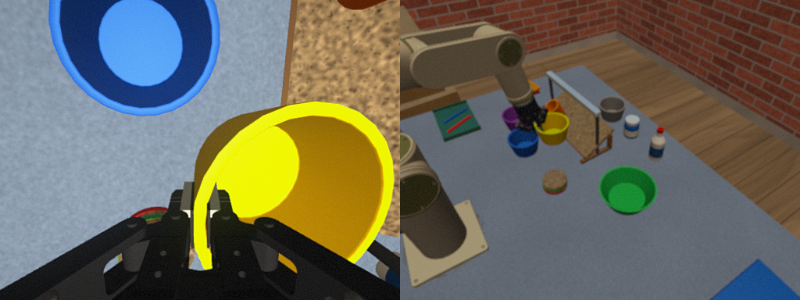

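Run:
```python
from h import *
s=sense();R=Ro.from_euler('xyz',s['tcp_rot'],degrees=True)
im=cv2.imread('pics/w3.png')[...,::-1].copy();d=np.load('pics/w3.npy');cal=optics.calibration('wrist');P=pts('wrist',d,cal)
q=P[185:235,320:372].reshape(-1,3);q=q[np.isfinite(q[:,0])]
for _ in range(4):
    c=q.mean(0);n=np.linalg.svd(q-c,full_matrices=False)[2][2];n*=np.sign(n[2]);e=(q-c)@n;q=q[np.abs(e)<2*e.std()+.3]
print('floor',c.round(1),'n',n.round(3),'tilt',np.degrees(np.arccos(n[2])).round(1),'std',e.std().round(2))
k,y=yellow_rim(im,P);h=(y-c)@n
t=y[(h>58)&(h<70)]
# rim edge: contour hull cast on plane 64 above floor
K=np.array(cal['mtx']);E=np.array(cal['extrinsics']);hull=cv2.convexHull(k).reshape(-1,1,2).astype(float)
p=cv2.undistortPoints(hull,K,np.array([cal['k1'],0,0,0.])).reshape(-1,2);dd=np.c_[p[:,0],-p[:,1],-np.ones(len(p))]@E[:3,:3].T;o=E[:3,3]
print('h99',np.percentile(h,99))
H=np.percentile(h,97);w=o+dd*(((c+n*H-o)@n)/(dd@n))[:,None]
u=np.cross(n,[0,1,0]);u/=np.linalg.norm(u);v=np.cross(n,u);uv=np.c_[(w-c)@u,(w-c)@v];C=circ(uv)
for _ in range(5): kk=np.abs(np.hypot(*(uv-C[:2]).T)-C[2])<4;C=circ(uv[kk])
rc=c+n*H+C[0]*u+C[1]*v;print(len(uv),kk.sum(),np.round(C,1),'rim',rc.round(1),'foot',(rc-72*n).round(1),'foot in tool',R.inv().apply(rc-72*n-s['tool_pos']).round(1),'axis in tool',R.inv().apply(n).round(3))
```

```text
floor [481.2 152.4 109.4] n [ 0.005 -0.001  1.   ] tilt 0.3 std 0.53
h99 65.04383628862142
47 38 [15.4  6.  62.7] rim [466.1 146.4 174.1] foot [465.8 146.4 102.1] foot in tool [73.5 41.3 -0.2] axis in tool [-0.976  0.218  0.002]
```

```bash
cat >> h.py <<'E'
def place(foot,yaw,fit=(73.5,41.3,-.2),R=None):
    # bowl upright, foot at given world point; R: tool orientation now (bowl upright), yaw extra about world z
    R=Ro.from_euler('z',yaw,degrees=True)*R
    return np.array(foot)-R.apply(fit),R
E
python3 - <<'E'
from h import *
s=sense();R=Ro.from_euler('xyz',s['tcp_rot'],degrees=True)
for f,y in(((470,0,125),-15),((579,-183,115),-30)): move(*place(f,y,R=R))
E
```

```text
move [-0.023, 0.0011, 0.1319] [14.7, -3.2, -0.0] dist 0.134 ang 15.0
move [0.0087, 0.0986, 0.3083] [29.3, -6.4, -0.0] dist 0.324 ang 30.0
```

Call:
carry_out:
  commands: [-0.01,0,0.03,4,-0.8,0,1,-0.018,0,0.06,8,-1.6,0,1,-0.023,0.001,0.1,12,-2.4,0,1,-0.023,0.001,0.132,14.7,-3.2,0,1,-0.018,0.02,0.167,17.6,-3.8,0,1,-0.012,0.04,0.202,20.5,-4.5,0,1,-0.005,0.06,0.237,23.4,-5.1,0,1,0.003,0.08,0.272,26.3,-5.8,0,1,0.0087,0.0986,0.3083,29.3,-6.4,0,1,0.0087,0.0986,0.3083,29.3,-6.4,0,1,0.0087,0.0986,0.3083,29.3,-6.4,0,1,0.0087,0.0986,0.3083,29.3,-6.4,0,1]

```text
time: 6.8
tool_pos: [528.2, -157.7, 177.7]
tcp_rot: [89.7, 77.7, -26.4]
ft_force: [0.1, 0.7, -2.1]
finger_gap: 6.7
```

Run:
```python
from h import *
s=sense();R=Ro.from_euler('xyz',s['tcp_rot'],degrees=True);print(s['joint_pos'].round(1),s['ft_force'].round(1),s['finger_gap'])
print('foot',(R.apply([73.5,41.3,-.2])+s['tool_pos']).round(1),'axis',R.apply([-.976,.218,.002]).round(3))
cal=optics.calibration('wrist');im,d=snap('wrist','pics/w4');P=pts('wrist',d,cal)
hsv=cv2.cvtColor(im,cv2.COLOR_RGB2HSV);m=cv2.inRange(hsv,(45,150,40),(75,255,255))>0
q=P[m&np.isfinite(P[...,0])];t=q[(q[:,2]>60)&(q[:,2]<72)][:,:2];C=circ(t)
for _ in range(4): k=np.abs(np.hypot(*(t-C[:2]).T)-C[2])<6;C=circ(t[k])
ang=np.degrees(np.arctan2(*(t[k]-C[:2]).T[::-1]));print('green',np.round(C,1),len(t),k.sum(),'arc',np.percentile(ang,[2,25,50,75,98]).round())
for z in(40,9.5,7.5): move(*place((579,-183,z),0,R=R))
```

```text
[-21.3  -8.3 109.8  -1.2  66.2   5.2] [ 0.1  0.7 -2.1] 6.696589366315128
foot [ 578.5 -182.2  114.7] axis [ 0.004 -0.003  1.   ]
green [ 579.7 -180.7   93.7] 4976 4976 arc [-176.   39.   83.  128.  175.]
move [0.0734, -0.0154, 0.0005] [0.0, -0.0, -0.0] dist 0.075 ang 0.0
move [0.1032, -0.0219, 0.0005] [0.0, -0.0, -0.0] dist 0.105 ang 0.0
move [0.1051, -0.0224, 0.0005] [0.0, -0.0, -0.0] dist 0.107 ang 0.0
```

View pics/w4.png

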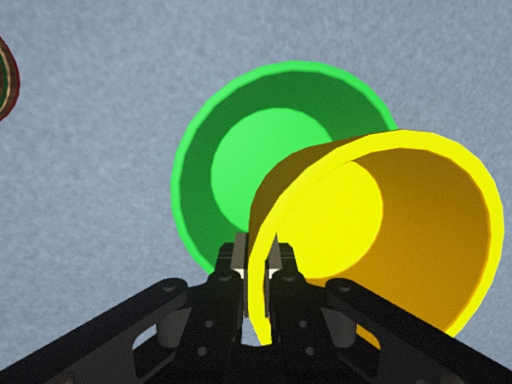

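Yellow is held upright at (380,240) over green at (290,165), and green's centre agrees at (580,-181). I'll lower it now.

Call:
carry_out:
  commands: [0.025,-0.005,0,0,0,0,1,0.05,-0.0105,0,0,0,0,1,0.07,-0.015,0,0,0,0,1,0.085,-0.018,0,0,0,0,1,0.095,-0.0202,0,0,0,0,1,0.1,-0.0212,0,0,0,0,1,0.1025,-0.0218,0,0,0,0,1,0.1035,-0.022,0,0,0,0,1,0.1035,-0.022,0,0,0,0,1]

```text
time: 7.98
tool_pos: [529.1, -158.2, 72.5]
tcp_rot: [89.7, 77.6, -26.4]
ft_force: [0.3, -0.4, -1.7]
finger_gap: 6.6
```

Run:
```python
from h import *
s=sense();R=Ro.from_euler('xyz',s['tcp_rot'],degrees=True);print(s['ft_force'].round(1),s['finger_gap'])
print('foot',(R.apply([73.5,41.3,-.2])+s['tool_pos']).round(1))
```

```text
[ 0.3 -0.4 -1.7] 6.554083903747063
foot [ 579.5 -182.7    9.6]
```

Not yet touching. I'll creep down in 0.5 mm rows.

Call:
carry_out:
  commands: [0.0007,0,0,0,0,0,1,0.0013,-0.0002,0,0,0,0,1,0.0018,-0.0003,0,0,0,0,1,0.0018,-0.0003,0,0,0,0,1]

```text
time: 8.48
tool_pos: [529.5, -158.3, 71.1]
tcp_rot: [89.7, 77.6, -26.4]
ft_force: [-1.6, 1.5, 1.8]
finger_gap: 7.0
```

Call:
carry_out:
  commands: [0.0003,0,0,0,0,0,0.7,0.0003,0,0,0,0,0,0.6,0.0003,0,0,0,0,0,0.55,0.0003,0,0,0,0,0,0.55]

```text
time: 8.98
tool_pos: [529.6, -158.4, 70.9]
tcp_rot: [89.7, 77.6, -26.4]
ft_force: [0.7, 0.2, -1.1]
finger_gap: 19.6
```

Call:
carry_out:
  commands: [-0.012,0,0,0,0,0,0.55,-0.03,0,0,0,0,0,0.55,-0.06,0,0,0,0,0,0.55,-0.1,0,0,0,0,0,0.4,-0.14,0,0,0,0,0,0,-0.14,0,0,0,0,0,0]

```text
time: 9.72
tool_pos: [504.7, -145.7, 213.9]
tcp_rot: [89.9, 77.0, -26.1]
ft_force: [0.4, 0.3, 0.4]
finger_gap: 42.6
```

```bash
cat >> h.py <<'E'
def nest(fn,hue,H,box=None):
    cal=optics.calibration('wrist');im,d=snap('wrist',fn);P=pts('wrist',d,cal)
    hsv=cv2.cvtColor(im,cv2.COLOR_RGB2HSV);m=cv2.inRange(hsv,(hue[0],150,40),(hue[1],255,255))>0
    q=P[m&np.isfinite(P[...,0])];t=q[q[:,2]>np.percentile(q[:,2],99)-5];C=circ(t[:,:2])
    for _ in range(4): k=np.abs(np.hypot(*(t[:,:2]-C[:2]).T)-C[2])<5;C=circ(t[k][:,:2])
    t=t[k];pl=np.linalg.lstsq(np.c_[t[:,:2],np.ones(len(t))],t[:,2],rcond=None)[0]
    print(fn,'rim circle',np.round(C,1),len(t),'slope deg',np.degrees(np.arctan(pl[:2])).round(1),'z rim',np.median(t[:,2]).round(1),'max',np.percentile(q[:,2],99).round(1),'min',np.percentile(q[:,2],1).round(1))
E
python3 - <<'E'
from h import *
nest('pics/w5',(22,34),80); nest('pics/w5b',(45,75),65)
s=sense();print(s['joint_pos'].round(1),s['tool_pos'].round(1))
# orange approach: rim (540,307,121)
R=Ro.from_euler('xyz',s['tcp_rot'],degrees=True)
for b in(70,40,0): p,Rg=grasp([540,307.5,121],30,3,9,b);print(b,p.round());move(p,Rg)
E
```

```text
pics/w5 rim circle [ 579.3 -183.1   59.1] 3319 slope deg [-1.2  0.9] z rim 79.5 max 80.8 min 14.4
pics/w5b rim circle [ 579.6 -181.1   94.2] 5296 slope deg [-0.   0.2] z rim 64.4 max 66.0 min 6.7
[-20.9 -14.7 112.   -1.2  70.2   5.4] [ 503.  -145.1  209.2]
70 [479. 303. 160.]
move [0.0005, -0.2238, -0.3925] [-27.8, 11.7, 20.0] dist 0.452 ang 36.0
40 [496. 304. 135.]
move [0.0281, -0.2154, -0.4007] [-27.8, 11.7, 20.0] dist 0.456 ang 36.0
0 [517. 306. 101.]
move [0.0649, -0.2043, -0.4116] [-27.8, 11.7, 20.0] dist 0.464 ang 36.0
```

View pics/w5.png

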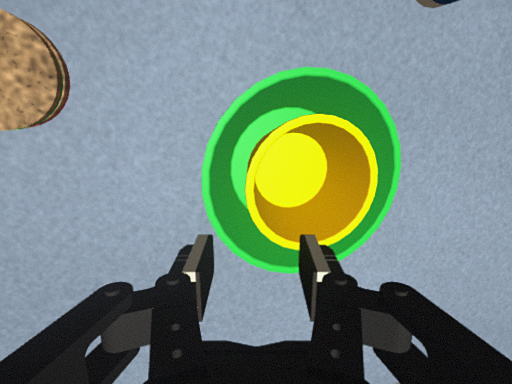

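Yellow is seated: its rim at (312,180) sits inside green's (302,170), at z 79.5 and centred within 2 mm. Next, orange.

Call:
carry_out:
  commands: [-0.02,-0.11,-0.2,-14,6,10,0,-0.02,-0.11,-0.2,-14,6,10,0,-0.02,-0.11,-0.2,-14,6,10,0,-0.02,-0.11,-0.2,-14,6,10,0,-0.01,-0.223,-0.3925,-27.8,11.7,20,0,-0.01,-0.223,-0.3925,-27.8,11.7,20,0,-0.01,-0.223,-0.3925,-27.8,11.7,20,0,-0.01,-0.223,-0.3925,-27.8,11.7,20,0,-0.01,-0.223,-0.3925,-27.8,11.7,20,0,-0.01,-0.223,-0.3925,-27.8,11.7,20,0,-0.01,-0.223,-0.3925,-27.8,11.7,20,0]

```text
time: 11.2
tool_pos: [478.0, 302.8, 169.8]
tcp_rot: [89.9, 57.0, 3.8]
ft_force: [-0.8, -0.6, 0.2]
finger_gap: 42.7
```

Run:
```python
from h import *
c=np.array([620.98,254.69,77.96])
s=sense();print(s['joint_pos'].round(1),s['finger_gap'],s['tool_pos'].round(1))
cal=optics.calibration('wrist');im,d=snap('wrist','pics/w6');P=pts('wrist',d,cal)
hsv=cv2.cvtColor(im,cv2.COLOR_RGB2HSV);m=cv2.inRange(hsv,(5,225,60),(18,255,255))
k=max(cv2.findContours(m,cv2.RETR_EXTERNAL,cv2.CHAIN_APPROX_NONE)[0],key=cv2.contourArea);print(cv2.boundingRect(k))
K=np.array(cal['mtx']);E=np.array(cal['extrinsics']);hull=cv2.convexHull(k).reshape(-1,1,2).astype(float)
p=cv2.undistortPoints(hull,K,np.array([cal['k1'],0,0,0.])).reshape(-1,2);dd=np.c_[p[:,0],-p[:,1],-np.ones(len(p))]@E[:3,:3].T;o=E[:3,3]
w=o+dd*(((c+76*A-o)@A)/(dd@A))[:,None];uv=np.c_[(w-c)@D,(w-c)@S];C=circ(uv)
for _ in range(6): kk=np.abs(np.hypot(*(uv-C[:2]).T)-C[2])<3;C=circ(uv[kk])
print(len(uv),kk.sum(),np.round(C,1),'rim',(c+C[0]*D+C[1]*S+76*A).round(1))
mm=np.zeros_like(m);cv2.drawContours(mm,[k],-1,255,-1);q=P[(mm>0)&np.isfinite(P[...,0])];h=(q-c)@A;print('h',np.percentile(h,[2,50,98]).round(1))
t=q[(h>72)&(h<80)];uv=np.c_[(t-c)@D,(t-c)@S];C=circ(uv);print('depth rim',len(t),np.round(C,1),(c+C[0]*D+C[1]*S+76*A).round(1))
```

```text
[ 37.7 -16.6 122.9 -24.2  48.   46.1] 42.72615394102759 [478.  302.8 169.8]
(258, 167, 78, 77)
31 31 [ 44.  -63.8  26.1] rim [540.7 313.2 121.8]
h [ 8.7 50.3 73.9]
depth rim 267 [ 43.9 -63.3  26. ] [540.8 312.7 121.8]
```

View pics/w6.png

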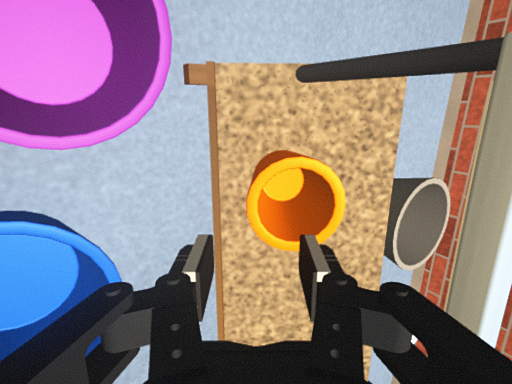

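Run:
```python
from h import *
c=np.array([620.98,254.69,77.96])
cal=optics.calibration('wrist');d=np.load('pics/w6.npy');P=pts('wrist',d,cal);im=cv2.imread('pics/w6.png')
hsv=cv2.cvtColor(im,cv2.COLOR_BGR2HSV);m=cv2.inRange(hsv,(5,225,200),(24,255,255));m[:140]=0;m[260:]=0;m[:,:235]=0;m[:,355:]=0
q=P[(m>0)&np.isfinite(P[...,0])];h=(q-c)@A;t=q[(h>71)&(h<82)];uv=np.c_[(t-c)@D,(t-c)@S];C=circ(uv)
print('depth rim',len(t),np.round(C,1),(c+C[0]*D+C[1]*S+76*A).round(1),'h',np.median((t-c)@A))
for b in(40,0): p,Rg=grasp([540.6,313,121.7],30,5,10,b);print(b,p.round());move(p,Rg)
```

```text
depth rim 1290 [ 45.2 -63.   29.3] [539.7 312.3 121.2] h 74.54718801887324
40 [496. 310. 134.]
move [0.0403, -0.0047, -0.0059] [-0.0, 0.1, 2.0] dist 0.041 ang 2.0
0 [519. 312. 101.]
move [0.0803, -0.0033, -0.006] [-0.0, 0.1, 2.0] dist 0.081 ang 2.0
```

Call:
carry_out:
  commands: [0.02,-0.004,-0.006,0,0,2,0,0.04,-0.004,-0.006,0,0,2,0,0.055,-0.004,-0.006,0,0,2,0,0.068,-0.004,-0.006,0,0,2,0,0.08,-0.004,-0.006,0,0,2,0,0.08,-0.004,-0.006,0,0,2,0,0.08,-0.004,-0.006,0,0,2,0]

```text
time: 12.12
tool_pos: [518.1, 311.5, 101.1]
tcp_rot: [89.9, 55.0, 3.8]
ft_force: [-0.4, 1.0, 0.4]
finger_gap: 42.5
```

Run:
```python
from h import *
s=sense();print(s['joint_pos'].round(1),s['ft_force'].round(1))
p,Rg=grasp([540.2,312.7,121.5],30,6,10);move(p,Rg)
im,d=snap('wrist','pics/w7')
```

```text
[ 36.2  -4.8 121.5 -30.9  36.7  53. ] [-0.4  1.   0.4]
move [0.0004, 0.0, 0.0003] [-0.0, 0.1, 1.0] dist 0.001 ang 1.0
```

View pics/w7.png

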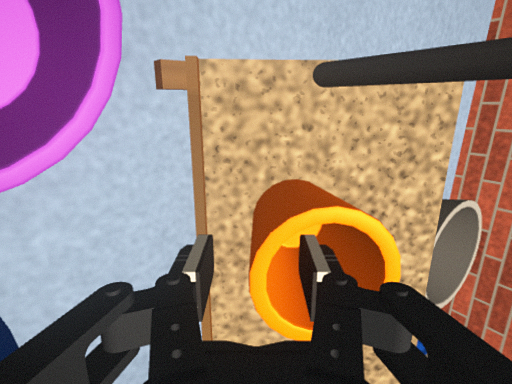

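The orange low wall (column ~258) lies between the fingers, with the right finger inside the bowl at (315,265). I'll close.

Call:
carry_out:
  commands: [0,0,0,0,0,1,0.5,0,0,0,0,0,1,1,0,0,0,0,0,1,1,0,0,0,0,0,1,1,0,0,0,0,0,1,1,0,0,0,0,0,1,1]
  grip_force: 40

```text
time: 12.92
tool_pos: [518.2, 311.8, 102.0]
tcp_rot: [90.0, 53.9, 3.8]
ft_force: [-6.6, -2.9, 6.5]
finger_gap: 9.0
```

Run:
```python
from h import *
s=sense();p,R=s['tool_pos'],Ro.from_euler('xyz',s['tcp_rot'],degrees=True)
b=R.inv().apply(np.array([540.2,312.7,121.5])-76*A-p); ax=R.inv().apply(A); print('foot in tool',b.round(1),'axis',ax.round(3),s['ft_force'].round(1))
for dx,dz,a in((0,25,0),(-35,45,-10),(-70,70,-20),(-95,100,-30)):
    move(p+[dx,0,dz],R*Ro.from_rotvec([0,0,a],degrees=True))
```

```text
foot in tool [72.8 21.2  0.5] axis [-0.994  0.106  0.001] [-6.6 -2.9  6.5]
move [-0.0202, 0.0147, 0.0] [0.0, 0.0, 0.0] dist 0.025 ang 0.0
move [-0.0569, -0.0017, -0.0023] [0.0, 0.0, -10.0] dist 0.057 ang 10.0
move [-0.0977, -0.0152, -0.0047] [0.0, 0.0, -20.0] dist 0.099 ang 20.0
move [-0.1366, -0.0177, -0.0063] [0.0, 0.0, -30.0] dist 0.138 ang 30.0
```

Call:
carry_out:
  commands: [-0.01,0.007,0,0,0,0,1,-0.0202,0.0147,0,0,0,0,1,-0.039,0.006,-0.001,0,0,-5,1,-0.057,-0.002,-0.0023,0,0,-10,1,-0.077,-0.009,-0.0035,0,0,-15,1,-0.098,-0.015,-0.0047,0,0,-20,1,-0.117,-0.0165,-0.0055,0,0,-25,1,-0.1366,-0.0177,-0.0063,0,0,-30,1,-0.1366,-0.0177,-0.0063,0,0,-30,1,-0.1366,-0.0177,-0.0063,0,0,-30,1]

```text
time: 14.18
tool_pos: [423.4, 311.6, 201.6]
tcp_rot: [89.8, 83.8, 3.7]
ft_force: [-0.1, -1.4, -1.6]
finger_gap: 8.9
```

Run:
```python
from h import *
s=sense();R=Ro.from_euler('xyz',s['tcp_rot'],degrees=True);print(s['joint_pos'].round(1),s['ft_force'].round(1),s['finger_gap'])
foot=R.apply([72.8,21.2,.5])+s['tool_pos'];print('foot est',foot.round(1),'axis',R.apply([-.994,.106,.001]).round(3))
cal=optics.calibration('wrist');im,d=snap('wrist','pics/w8');P=pts('wrist',d,cal)
hsv=cv2.cvtColor(im,cv2.COLOR_RGB2HSV);m=cv2.inRange(hsv,(4,200,60),(24,255,255))>0
m&=np.isfinite(P[...,0])&(np.linalg.norm(P-(foot+[0,0,40]),axis=-1)<70)
q=P[m];rz=foot[2]+76;print(len(q),'z pct',np.percentile(q[:,2]-foot[2],[1,50,99]).round(1))
# rim: iterate plane+circle
t=q[q[:,2]>np.percentile(q[:,2],99)-9]
# keep bright rim face only: local top — fit plane robustly, top-biased
rad=np.hypot(*(t[:,:2]-foot[:2]).T);t=t[(rad>23)&(rad<38)]
v=hsv[...,2][m]
for _ in range(6):
    pl=np.linalg.lstsq(np.c_[t[:,:2],np.ones(len(t))],t[:,2],rcond=None)[0];e=q[:,2]-np.c_[q[:,:2],np.ones(len(q))]@pl
    rad=np.hypot(*(q[:,:2]-foot[:2]).T);t=q[(e>-1.5)&(e<3)&(rad>23)&(rad<40)]
print('rim slope',np.degrees(np.arctan(pl[:2])).round(1),len(t),'rim circle',np.round(circ(t[:,:2]),1),'z',np.median(t[:,2]))
# floor plane
f=q[(q[:,2]-foot[2]<14)&(np.hypot(*(q[:,:2]-foot[:2]).T)<22)&(q[:,2]-foot[2]>2)]
if len(f)>20:
    c=f.mean(0);n=np.linalg.svd(f-c,full_matrices=False)[2][2];n*=np.sign(n[2]);print('floor',len(f),c.round(1),n.round(3))
```

```text
[ 32.7  -7.2 105.6  -3.1  76.2  29.5] [-0.1 -1.4 -1.6] 8.873884540031014
foot est [452.3 313.1 131.5] axis [-0.002 -0.001  1.   ]
6790 z pct [ 8.9 56.  75.9]
rim slope [ 0.5 -1.4] 1567 rim circle [450.7 315.8  29.9] z 205.75845533554897
floor 260 [465.2 303.9 142.1] [-0.489  0.346  0.8  ]
```

View pics/w8.png

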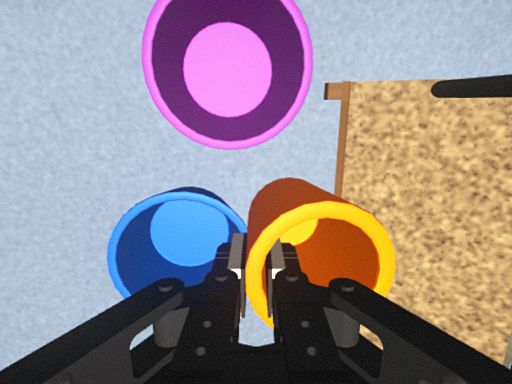

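Run:
```python
from h import *
s=sense();R=Ro.from_euler('xyz',s['tcp_rot'],degrees=True)
fit=R.inv().apply(np.array([451.5,314.5,131])-s['tool_pos']);print(fit.round(1))
for f,y in(((462,60,140),-18),((582,-185,125),-35)): move(*place(f,y,fit=fit,R=R))
```

```text
[72.8 21.  -1.1]
move [-0.0094, -0.0046, 0.2457] [17.9, -1.9, -0.0] dist 0.246 ang 18.0
move [0.0171, 0.0999, 0.4905] [34.8, -3.7, -0.0] dist 0.501 ang 35.0
```

Call:
carry_out:
  commands: [-0.003,-0.001,0.05,4,-0.4,0,1,-0.006,-0.003,0.1,8,-0.8,0,1,-0.009,-0.004,0.15,12,-1.2,0,1,-0.0094,-0.0046,0.2,15,-1.6,0,1,-0.0094,-0.0046,0.2457,17.9,-1.9,0,1,-0.004,0.016,0.295,21.3,-2.3,0,1,0.001,0.037,0.344,24.7,-2.6,0,1,0.006,0.058,0.393,28,-3,0,1,0.012,0.079,0.442,31.4,-3.3,0,1,0.0171,0.0999,0.4905,34.8,-3.7,0,1,0.0171,0.0999,0.4905,34.8,-3.7,0,1,0.0171,0.0999,0.4905,34.8,-3.7,0,1]

```text
time: 15.72
tool_pos: [556.1, -170.6, 194.0]
tcp_rot: [89.8, 84.0, -31.3]
ft_force: [0.2, 0.3, -1.1]
finger_gap: 9.2
```

Run:
```python
from h import *
s=sense();R=Ro.from_euler('xyz',s['tcp_rot'],degrees=True);fit=[72.8,21,-1.1];foot=R.apply(fit)+s['tool_pos']
print(s['joint_pos'].round(1),s['ft_force'].round(1),s['finger_gap'],'foot',foot.round(1),'axis',R.apply([-.994,.106,.001]).round(3))
cal=optics.calibration('wrist');im,d=snap('wrist','pics/w9');P=pts('wrist',d,cal)
hsv=cv2.cvtColor(im,cv2.COLOR_RGB2HSV)
for nm,hue,z0,z1 in(('yellow',(25,34),74,86),('green',(45,75),59,70)):
    m=cv2.inRange(hsv,(hue[0],150,40),(hue[1],255,255))>0;q=P[m&np.isfinite(P[...,0])];t=q[(q[:,2]>z0)&(q[:,2]<z1)][:,:2];C=circ(t)
    for _ in range(4): k=np.abs(np.hypot(*(t-C[:2]).T)-C[2])<5;C=circ(t[k])
    print(nm,np.round(C,1),k.sum())
m=cv2.inRange(hsv,(4,200,60),(24,255,255))>0;q=P[m&np.isfinite(P[...,0])];q=q[np.abs(q[:,2]-foot[2]-76)<3];q=q[np.hypot(*(q[:,:2]-foot[:2]).T)<40]
print('orange rim',np.round(circ(q[:,:2]),1),len(q),np.degrees(np.arctan(np.linalg.lstsq(np.c_[q[:,:2],np.ones(len(q))],q[:,2],rcond=None)[0][:2])).round(1))
for z in(40,18,16): move(*place((582,-185,z),0,fit=fit,R=R))
```

```text
[-21.5   1.4  98.1  -1.1  74.5   9.9] [ 0.2  0.3 -1.1] 9.21691143506886 foot [ 581.1 -184.4  123.8] axis [ 0.    -0.001  1.   ]
yellow [ 579.8 -183.7   59.3] 2953
green [ 580.2 -181.1   93.5] 6262
orange rim [ 580.1 -182.9   29.5] 4157 [-0.3 -0.8]
move [0.0839, -0.0078, 0.0005] [0.0, -0.0, -0.0] dist 0.084 ang 0.0
move [0.1058, -0.0101, 0.0005] [0.0, -0.0, -0.0] dist 0.106 ang 0.0
move [0.1078, -0.0103, 0.0005] [0.0, -0.0, -0.0] dist 0.108 ang 0.0
```

View pics/w9.png

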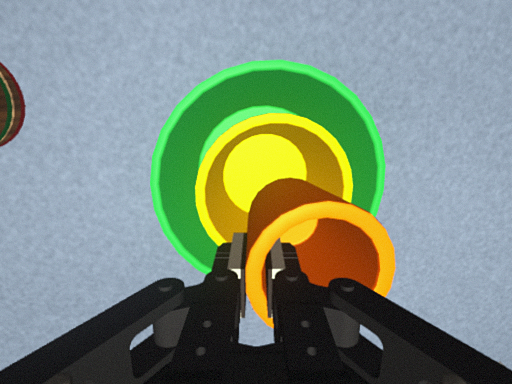

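Orange is upright at (320,270) over yellow at (275,185), centred within 2 mm. I'll lower it slowly, 3 mm off-centre away from the outer finger.

Call:
carry_out:
  commands: [0.025,0.001,0,0,0,0,1,0.045,-0.001,0,0,0,0,1,0.062,-0.0025,0,0,0,0,1,0.076,-0.004,0,0,0,0,1,0.087,-0.005,0,0,0,0,1,0.095,-0.006,0,0,0,0,1,0.101,-0.0065,0,0,0,0,1,0.104,-0.0068,0,0,0,0,1,0.105,-0.0069,0,0,0,0,1,0.105,-0.0069,0,0,0,0,1]

```text
time: 17.02
tool_pos: [560.1, -172.4, 89.6]
tcp_rot: [90.0, 83.9, -31.1]
ft_force: [0.5, -0.4, -1.6]
finger_gap: 9.3
```

Call:
carry_out:
  commands: [0.001,-0.0001,0,0,0,0,1,0.0017,-0.0002,0,0,0,0,1,0.0023,-0.0002,0,0,0,0,1,0.0028,-0.0003,0,0,0,0,1,0.0028,-0.0003,0,0,0,0,1]

```text
time: 17.65
tool_pos: [560.3, -172.6, 87.4]
tcp_rot: [90.0, 83.9, -31.1]
ft_force: [-2.6, 0.3, 5.0]
finger_gap: 9.6
```

Call:
carry_out:
  commands: [0,0,0,0,0,0,0.74,0,0,0,0,0,0,0.68,0,0,0,0,0,0,0.62,0,0,0,0,0,0,0.6,0,0,0,0,0,0,0.6]

```text
time: 18.27
tool_pos: [560.3, -172.5, 87.3]
tcp_rot: [90.0, 83.9, -31.1]
ft_force: [-0.0, 0.6, -1.1]
finger_gap: 16.7
```

Call:
carry_out:
  commands: [-0.008,0,0,0,0,0,0.6,-0.018,0,0,0,0,0,0.6,-0.035,0,0,0,0,0,0.6,-0.07,0,0,0,0,0,0.6,-0.11,0,0,0,0,0,0.6,-0.15,0,0,0,0,0,0.6,-0.15,0,0,0,0,0,0.6]

```text
time: 19.15
tool_pos: [548.8, -165.0, 242.9]
tcp_rot: [90.7, 83.3, -30.3]
ft_force: [-0.1, -0.2, -0.4]
finger_gap: 17.0
```

Run:
```python
from h import *
s=sense();print(s['ft_force'].round(1),s['time'])
cal=optics.calibration('wrist');im,d=snap('wrist','pics/w10');P=pts('wrist',d,cal);snap('side','pics/s10')
hsv=cv2.cvtColor(im,cv2.COLOR_RGB2HSV)
for nm,hue,z0,z1 in(('orange',(4,22),87,98),('yellow',(25,34),75,86),('green',(45,75),60,70)):
    m=cv2.inRange(hsv,(hue[0],150,40),(hue[1],255,255))>0;q=P[m&np.isfinite(P[...,0])];t=q[(q[:,2]>z0)&(q[:,2]<z1)];C=circ(t[:,:2])
    for _ in range(4): k=np.abs(np.hypot(*(t[:,:2]-C[:2]).T)-C[2])<4;C=circ(t[k][:,:2])
    t=t[k];print(nm,np.round(C,1),len(t),'z',np.percentile(t[:,2],[5,50,95]).round(1),'slope',np.degrees(np.arctan(np.linalg.lstsq(np.c_[t[:,:2],np.ones(len(t))],t[:,2],rcond=None)[0][:2])).round(1),'zmin,max',np.percentile(q[:,2],[1,99]).round(1))
cv2.imwrite('pics/c10.png',np.hstack([cv2.imread('pics/w10.png')[:,100:480],cv2.imread('pics/s10.png')[:,100:480]]))
```

```text
[-0.1 -0.2 -0.4] 19.15
orange [ 582.3 -181.5   29.3] 461 z [87.5 90.8 92.4] slope [-0.3  1. ] zmin,max [19.3 92.2]
yellow [ 579.7 -183.7   59.4] 2838 z [78.3 79.6 80.8] slope [ 0. -0.] zmin,max [14.5 92.7]
green [ 580.2 -180.8   93.7] 4553 z [60.9 64.3 65.8] slope [0.1 0.3] zmin,max [ 7.7 66.1]
```

View pics/c10.png

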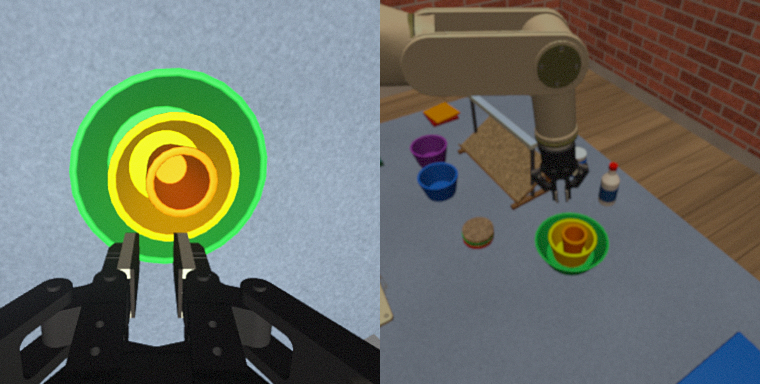

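All three bowls are nested and level: rims at z ≈ 92, 80 and 65, as they should be for seated bowls. The gripper is clear and the bystanders are in place, so I'm handing in.

```bash
python3 -c "
from bench import order;print(order.hand_in())"
```

```text
the job is handed in; nothing more can be done
None
```

The three bowls are nested and the job is handed in, at about 19 s of robot time; the hand-in reports no verdict. I pinched the yellow bowl by its low rim, drew it out from under the bar, turned it upright and lowered it into the green bowl. I then did the same with the orange bowl into the yellow one. Both were set down to a light contact (about 4–6 N) before I released them.

**Last checks:**

| Bowl | Rim height measured | Rim height expected if seated | Tilt |
|---|---|---|---|
| Orange | about 91–92 mm | 92 mm | within about 1° |
| Yellow | 79.6 mm | 80 mm | 0.0° |
| Green | 64.3 mm | 65 mm | 0.3° or less |

- **Centring:** the bowl centres lie within about 3 mm of each other. Orange is slightly off-centre on purpose, to give the outer finger room.
- **Bystanders:** in the last pictures the coasters, glue bottle and paint jar look unmoved. I did not re-measure their positions.
- **Clear of the bowls:** the gripper was well above them, and the wrist force was about zero.

**What disagreed or failed:**
- The first approach to yellow hit the range limits of joints 2 and 3. I adjusted the approach and lost nothing but a little time.
- One depth fit and one side-view fit put the yellow rim 11–14 mm off sideways. The wrist contour agreed with the first measurement, so I used those two.
- The first estimate of orange was about 5 mm off sideways. The wrist view corrected it before the grasp.

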